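Cap off an unused dust port at a woodshop bench

ROBOT

A 6-joint arm with a two-finger parallel gripper is mounted at the origin on the work surface. World frame = base frame: x ahead of the robot, y to its left, z up, the work surface at z = 0. Lengths are in m, angles in rad, forces in N, time in s.
With the tool pointing down it reaches from about 0.4 to 0.825 m from the base axis. Payload 7 kg.
Tool frame: the origin (TCP) lies at the very end of the fingers, on their centre line; the grasp point (between the pads) lies 19 mm behind it (tcp_to_grasp is the distance from the TCP to the grasp point, in m); x points along the fingers, z is the direction in which the jaws open and shut, and the axes are right-handed (so a half turn about x gives the same grasp; the last joint's range is limited). The gripper opens to 88 mm and grips with 3 to 60 N. Pads are 19 mm wide; open, the fingers measure 130 mm over their backs; the gripper's body (78 mm by 193 mm) begins 47 mm behind the grasp point.
Start: joints at [-0.879, 0.359, 0.012, 0, -1.224, -0.288], TCP at [0.265, -0.621, 0.227] pointing down, gripper open.
Joint ranges: [-3.07, 3.07], [-1.43, 2.12], [-1.02, 1.25], [-3.03, 1.67], [-3.05, -0], [-3.03, 3.03]. Speed limits (rad/s): [2.39, 2.39, 3.01, 3.14, 3.14, 3.14].

INTERFACE

Orientations are given as [roll, pitch, yaw] about the fixed x, y, z axes, in that order (R = Rz(yaw) Ry(pitch) Rx(roll)).
In Python, from station import get_state, grab_frame, job_done, tcp_to_grasp gives the robot as it stands. The module is installed in compiled form; this text tells all that it offers.
- The arm moves only by the shell command python3 -m crank 'ROWS' [FORCE]. ROWS is JSON, a list of rows, each a list of 7 numbers: the shift along the tool's x, y, z in m, then the turn, a rotation vector about the tool's x, y, z in rad, then the opening, from 0 (shut) to 1 (fully open). In form: [[x, y, z, wx, wy, wz, fingers], ...]. A call has 1 to 10 rows; each row is the pose to reach, as a shift and turn from the pose commanded when the call began, along the tool's axes at that moment; what a row does not reach only later rows make up. A row lasts 1/8 s, in which the tool goes at most 62.5 mm and 10.7 degrees, less where a joint would pass 70% of its speed; a pose out of reach is approached as far as the arm can. A call with a gripper value outside its range is refused whole. The fingers move at their own pace and stop on an object; FORCE is the grip in N (left out, the last holds). Time passes only in rows, so rows that repeat a pose let the fingers close. It gives the time, the measured TCP pose, the force and the opening at its end, in the units of the state.
- get_state(): the state, without advancing time (a new reading comes with each control period).
- grab_frame(name): name is "scene" or "top"; returns a dict with "pixels" (384x512x3 uint8, red, green, blue), "vfov" (degrees; the focal length in pixels is half the picture's height over the tangent of half this angle, whatever the lens; pixels are square), "cx", "cy" (the principal point, pixels), "k1" (the pictures are not rectified: a ray, as slopes to the right and down, at radius r is drawn at 1 + k1 r^2 times it, then the intrinsics apply), "extrinsics" (4x4, takes a point from world to camera coordinates). Camera axes: x right, y up, looking along -z (the intrinsics and any distortion apply to the point x, -y, -z); pixel columns grow to the right and rows downward; lengths in m; the calibration is good to about 2 mm. A picture is of the moment at which its call begins. There is no depth.
- job_done(): hands the job in, once; it reports no verdict.
The state is a dict: "t": time; "q": joint angles; "qd": joint speeds; "joint_efforts": joint torques, N m; "eef_pos": TCP position; "ee_rot": TCP orientation; "force": force on the tool from outside, world axes, zero at the start; "moment": the same for the moment, N m; "width": finger opening in m.
Only numpy, scipy, OpenCV 4.12 (cv2) and the standard library are available. Lean on these libraries where they do the work, as an engineer would, in place of code of your own. Each camera call takes 0.05 s, during which the arm holds its last target.

TASK

Close the open dust-extraction port on the bench with the yellow cap: set it in with its two lugs in the port's slots, push it fully down, twist it clockwise (seen from above) to the stop and let go. Leave the grey cap where it is.

Things in the scene. Friction and masses are not known exactly. Their poses are not given: they have to be found in the camera images.
- yellow_grip (a point): Middle of the black grip bar (80 mm along x, 20 thick along y, 48 tall) on the yellow cap, on its axis, 66 mm over the foot, 24 over the flange (136 across, 8 thick). z up. Under the flange: a 34 mm long plug, radius 38, tapered nose, and two lugs along +x and -x (in line with the bar; white strips above), to radius 60, 14 wide, 8 thick, tops 13 mm under the flange. About 0.3 kg. Half turn = same.
- port_mouth (a point): Centre of the dust port's mouth, at the white top of a fixed steel collar 148 mm across, 60 high. z up. Bore radius 44, lip 8 thick; slots along +x and -x (white marks on the grey base), 30 wide, out to radius 68. With the cap fully down its grip point is 32 mm above this point, lugs 5 mm clear under the lip; it then turns freely, only clockwise from above, to stops 60 degrees on (red marks).
- grey_grip (a point): Middle of the black grip bar on the grey cap, placed as on the yellow one: x along the bar, z up. Same sizes as the yellow cap, but with three lugs (three white strips), so it does not fit this port. A bystander.

How it is judged:
At the end, for the whole second after the job is handed in: The yellow cap lies in the port: within 12 mm of its axis, its flange within 5 mm of lying on the collar, within 5 degrees of upright, and turned at least 45 degrees of the 60 from the slots towards the stop. The grey cap has not moved by more than 30 mm (horizontal distance between yellow_grip and port_mouth below 0.012 m and z of yellow_grip in the frame of port_mouth between 0.025 and 0.037 m and angle between the x axis of yellow_grip and the x axis of port_mouth, either way round above 0.785 rad and angle between yellow_grip's own z axis and vertical below 0.087 rad); the robot touches nothing.
It fails at once if the grey cap is moved by more than 30 mm (distance of grey_grip from where it was at the start of the episode above 0.03 m).
It also fails if it takes over 40 s, if anything falls off the work surface, if the arm or the gripper's body presses on something with over 40 N, if the wrist force passes 120 N, or if a joint passes its speed limit or range.

## Working session

There is one attempt and no reset: what is moved stays moved. The work goes in short steps, Python scripts to look and compute and a shell command to move; the robot and the scene stay as the last step left them, time stands still between calls to the robot, and variables do not carry over. Pictures are saved under pics/ and viewed, and the job is handed in when it is done.

```bash
mkdir -p pics; cat > h.py <<'E'
import numpy as np, cv2
from station import *
def save(n,fn):
    f=grab_frame(n); cv2.imwrite('pics/'+fn,cv2.cvtColor(f['pixels'],cv2.COLOR_RGB2BGR)); 
    np.save('pics/'+fn+'.npy',{k:v for k,v in f.items()},allow_pickle=True); return f
def load(fn): return np.load('pics/'+fn+'.npy',allow_pickle=True).item()
def K(f):
    F=192/np.tan(np.radians(f['vfov'])/2); return F
def ray(f,u,v):
    F=K(f); d=np.array([(u-f['cx'])/F,(v-f['cy'])/F]); s=d.copy()
    for _ in range(50): s=d/(1+f['k1']*(s@s))
    E=np.array(f['extrinsics']); R=E[:3,:3];t=E[:3,3]
    c=-R.T@t; return c,R.T@np.array([s[0],-s[1],-1.])
def atz(f,u,v,z):
    c,d=ray(f,u,v); return c+d*(z-c[2])/d[2]
def proj(f,p):
    E=np.array(f['extrinsics']); q=E[:3,:3]@np.array(p)+E[:3,3]
    s=np.array([q[0],-q[1]])/-q[2]; s=s*(1+f['k1']*(s@s)); return s*K(f)+[f['cx'],f['cy']]
E
python3 - <<'E'
from h import *
for n in('scene','top'):
    f=save(n,n+'0.png'); c=ray(f,256,192); print(n,f['vfov'],f['k1'],c)
s=get_state(); print(s, tcp_to_grasp)
E
```

```text
scene 49.48573501553921 -0.13531612467977702 (array([ 0.87642688, -0.42379204,  0.62132132]), array([-0.47248613,  0.55447471, -0.6850801 ]))
top 50.27830332975607 -0.1375927533578406 (array([0.37281886, 0.01733827, 1.03962627]), array([ 0.17784243, -0.00844842, -0.98408201]))
{'t': 0.1, 'q': array([-8.78900168e-01,  3.59305452e-01,  1.11383373e-02, -2.86665819e-04,
       -1.22413518e+00, -2.88088304e-01]), 'qd': array([-0.00078082, -0.00162997,  0.00321341,  0.00083215, -0.00074897,
       -0.00152125]), 'joint_efforts': array([-1.30023684e-03, -5.84164166e+01,  2.93753207e+01,  7.01566458e+00,
        1.01702206e-02, -5.57185717e-05]), 'eef_pos': array([ 0.26499981, -0.6203117 ,  0.2257214 ]), 'ee_rot': array([0.11103123, 1.56926643, 2.08553781]), 'force': array([-0.75369917, -0.25552333,  0.59894876]), 'moment': array([ 0.04863404,  0.0273903 , -0.02021716]), 'width': 0.08781306108570609} 0.0188
```

View pics/scene0.png

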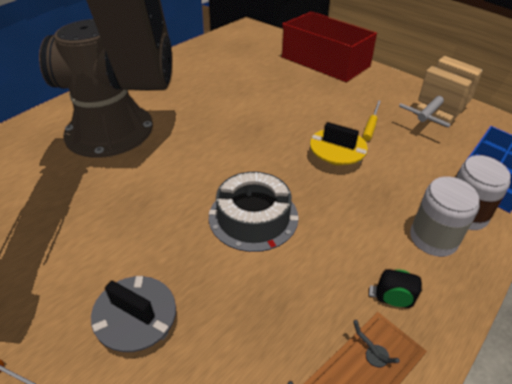

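View pics/top0.png

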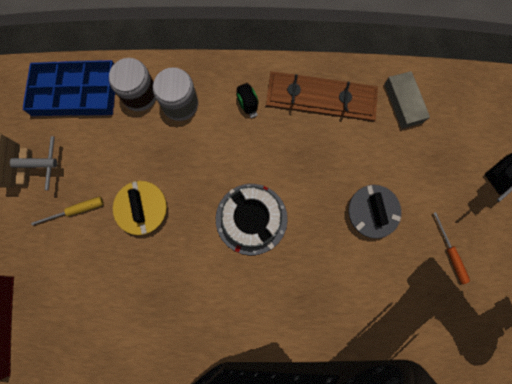

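```bash
python3 - <<'E'
from h import *
im=cv2.imread('pics/top0.png')
a=cv2.resize(im[170:250,100:180],(400,400),interpolation=cv2.INTER_CUBIC)
b=cv2.resize(im[180:260,212:292],(400,400),interpolation=cv2.INTER_CUBIC)
cv2.imwrite('pics/c1.png',np.hstack([a,b]))
im=cv2.imread('pics/scene0.png')
a=cv2.resize(im[110:175,300:380],(480,390),interpolation=cv2.INTER_CUBIC)
b=cv2.resize(im[165:255,203:303],(433,390),interpolation=cv2.INTER_CUBIC)
cv2.imwrite('pics/c2.png',np.hstack([a,b])[:,:800])
E
```

```text
(no output)
```

View pics/c1.png

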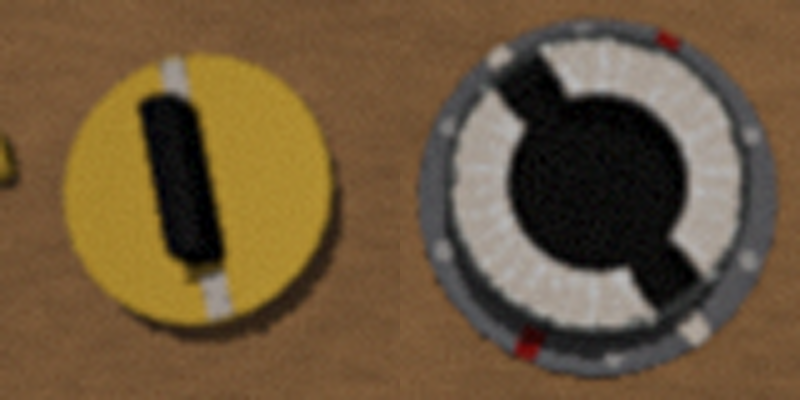

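View pics/c2.png

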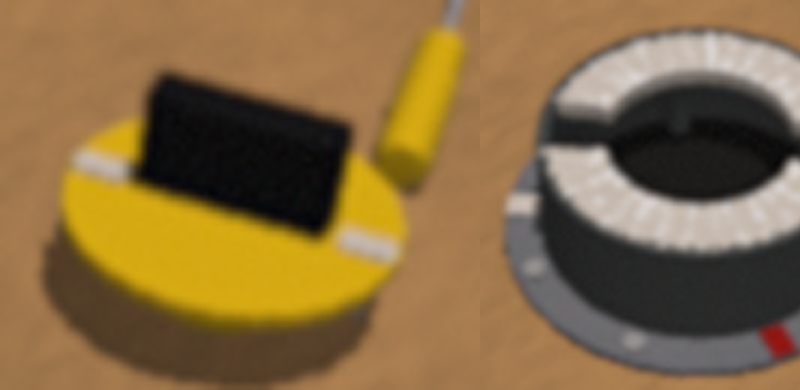

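```bash
cat > m.py <<'E'
from h import *
from scipy.optimize import least_squares
def circ(P):
    r=least_squares(lambda p: np.hypot(P[:,0]-p[0],P[:,1]-p[1])-p[2],[*P.mean(0)[:2],.07],loss='soft_l1',f_scale=.001)
    return r.x, np.sqrt(np.mean(r.fun**2))
def mask(fn,kind):
    im=cv2.imread('pics/'+fn); h=cv2.cvtColor(im,cv2.COLOR_BGR2HSV).astype(int); H,S,V=h[...,0],h[...,1],h[...,2]
    return im,H,S,V
if __name__=='__main__':
  for fn,box,box2 in(('top0.png',(100,170,180,250),(212,180,292,260)),('scene0.png',(300,110,372,172),(203,160,303,255))):
    f=load(fn); im,H,S,V=mask(fn,0)
    print(fn)
    for nm,b,m,z in(('cap',box,(H>20)&(H<35)&(S>150)&(V>80),.042),('port',box2,(S<60)&(V>125),.060)):
        mm=np.zeros(m.shape,np.uint8); x0,y0,x1,y1=b; mm[y0:y1,x0:x1]=m[y0:y1,x0:x1]
        n,l,st,_=cv2.connectedComponentsWithStats(mm)
        for i in range(1,n):
            if st[i,4]<30: mm[l==i]=0
        cs,_=cv2.findContours(mm,cv2.RETR_EXTERNAL,cv2.CHAIN_APPROX_NONE)
        pts=np.vstack(cs)[:,0]; hull=cv2.convexHull(pts)[:,0]
        P=np.array([atz(f,u,v,z) for u,v in hull])
        print(nm,len(hull),circ(P), [tuple(np.round(atz(f,*p,z),3)) for p in ((0,0),)])
E
python3 m.py
```

```text
top0.png
cap 32 (array([0.51040696, 0.29798958, 0.06706039]), np.float64(0.0003467523000373167)) [(np.float64(1.131), np.float64(0.79), np.float64(0.042))]
port 25 (array([0.49115872, 0.02030134, 0.06906259]), np.float64(0.0006463535909520658)) [(np.float64(1.118), np.float64(0.776), np.float64(0.06))]
scene0.png
cap 20 (array([0.51547241, 0.29296121, 0.0693641 ]), np.float64(0.023206750944675086)) [(np.float64(-1.331), np.float64(0.241), np.float64(0.042))]
port 21 (array([0.49175921, 0.01901259, 0.07142167]), np.float64(0.012087494875350345)) [(np.float64(-1.263), np.float64(0.22), np.float64(0.06))]
```

```bash
python3 - <<'E'
from h import *
f=load('top0.png')
def ang(a,b,o,z):
    P=[atz(f,x/5+o[0]-.4,y/5+o[1]-.4,z)[:2] for x,y in(a,b)]
    d=P[1]-P[0]; print(P,np.hypot(*d),np.degrees(np.arctan2(d[1],d[0]))%180)
ang((174,62),(216,312),(100,170),.042)
ang((167,97),(203,262),(100,170),.09)   # bar ends top
ang((100,57),(293,330),(212,180),.004)
ang((118,72),(286,298),(212,180),.06)
ang((269,41),(130,344),(212,180),.004)
s=get_state()
from scipy.spatial.transform import Rotation as R
print(R.from_euler('xyz',s['ee_rot']).as_matrix().round(3), s['eef_pos'])
# verify scene projection
g=load('scene0.png')
print(proj(g,(.5104,.298,.042)),proj(g,(.4912,.0203,.06)))
E
```

```text
[array([0.57435285, 0.31398264]), array([0.4496015 , 0.28526356])] 0.12801438609214486 12.964222878000243
[array([0.54763066, 0.30198633]), array([0.46922837, 0.27984184])] 0.08146960647313525 15.772175431970936
[array([0.56171596, 0.07122953]), array([ 0.42317831, -0.02896615])] 0.17097325916650213 35.875881472794816
[array([0.54421524, 0.05940356]), array([ 0.43567214, -0.02301205])] 0.13628623346881388 37.209011636475765
[array([ 0.57131712, -0.01565369]), array([0.4151933 , 0.05302918])] 0.1705637246517382 156.25407474946272
[[-0.001 -0.92  -0.393]
 [ 0.001 -0.393  0.92 ]
 [-1.     0.     0.002]] [ 0.26499981 -0.6203117   0.2257214 ]
[337.62679313 143.40310701] [253.29592059 195.12170252]
```

```bash
cat > r.py <<'E'
import sys; from h import *
from scipy.spatial.transform import Rotation as R
# commanded: x y z jawdeg -> target x y z jawdeg
def row(c,t):
    a=np.radians(c[3]); z=np.array([np.cos(a),np.sin(a),0]); x=np.array([0,0,-1.]); y=np.cross(z,x)
    d=np.array(t[:3])-c[:3]; return np.round([x@d,y@d,z@d,-np.radians(t[3]-c[3])],4)
if __name__=='__main__':
    v=list(map(float,sys.argv[1:])); print(row(v[:4],v[4:])); 
    s=get_state(); M=R.from_euler('xyz',s['ee_rot']).as_matrix(); print(s['t'],s['eef_pos'].round(4),np.degrees(np.arctan2(M[1,2],M[0,2])),'tilt',np.degrees(np.arccos(-M[2,0])),s['force'].round(1),s['width'])
E
python3 r.py .265 -.621 .227 113.14 .5 -.25 .227 108
python3 r.py .265 -.621 .227 113.14 .511 .2985 .177 103
```

```text
[ 0.     -0.3619  0.2488  0.0897]
0.1 [ 0.265  -0.6203  0.2257] 113.13088632864806 tilt 0.08765659759470439 [-0.8 -0.3  0.6] 0.08781306108570609
[ 0.05   -0.5876  0.7489  0.177 ]
0.1 [ 0.265  -0.6203  0.2257] 113.13088632864806 tilt 0.08765659759470439 [-0.8 -0.3  0.6] 0.08781306108570609
```

```bash
python3 -m crank '[[0,-0.362,0.249,0.09,0,0,1],[0,-0.362,0.249,0.09,0,0,1],[0,-0.362,0.249,0.09,0,0,1],[0,-0.362,0.249,0.09,0,0,1],[0,-0.362,0.249,0.09,0,0,1],[0,-0.362,0.249,0.09,0,0,1],[0,-0.588,0.749,0.177,0,0,1],[0,-0.588,0.749,0.177,0,0,1],[0,-0.588,0.749,0.177,0,0,1],[0,-0.588,0.749,0.177,0,0,1]]' 30; python3 r.py 0 0 0 0 0 0 0 0
```

```text
t: 1.35
eef_pos: [0.4844, -0.0526, 0.2266]
ee_rot: [-1.079, 1.571, 0.719]
force: [2.2, 0.2, 0.3]
width: 0.0877
[ 0.  0.  0. -0.]
1.35 [ 0.4844 -0.0526  0.2266] 102.99660755919598 tilt 0.007234673756424065 [2.2 0.2 0.3] 0.08768662674528876
```

```bash
python3 r.py .4844 -.0540 .227 103 .511 .2985 .147 103
```

```text
[ 0.08   -0.1052  0.3375 -0.    ]
1.35 [ 0.4844 -0.0526  0.2266] 102.99660755919598 tilt 0.007234673756424065 [2.2 0.2 0.3] 0.08768662674528876
```

```bash
python3 -m crank '[[0.04,-0.105,0.3375,0,0,0,1],[0.04,-0.105,0.3375,0,0,0,1],[0.04,-0.105,0.3375,0,0,0,1],[0.08,-0.105,0.3375,0,0,0,1],[0.08,-0.105,0.3375,0,0,0,1],[0.08,-0.105,0.3375,0,0,0,1],[0.08,-0.105,0.3375,0,0,0,1],[0.08,-0.105,0.3375,0,0,0,1],[0.08,-0.105,0.3375,0,0,0,1]]' 30; python3 r.py 0 0 0 0 0 0 0 0
python3 - <<'E'
from h import *
save('scene','s1.png');save('top','t1.png')
a=cv2.imread('pics/s1.png')[50:210,260:420];b=cv2.imread('pics/t1.png')[130:290,60:220]
cv2.imwrite('pics/c3.png',np.hstack([cv2.resize(i,(400,400),interpolation=2) for i in(a,b)]))
E
```

```text
t: 2.48
eef_pos: [0.5113, 0.297, 0.1471]
ee_rot: [-1.023, 1.57, 0.774]
force: [0.3, 0.0, 0.0]
width: 0.0878
[ 0.  0.  0. -0.]
2.475 [0.5113 0.297  0.1471] 102.94420152870478 tilt 0.030700138473616134 [0.3 0.  0. ] 0.08779529546974395
```

View pics/c3.png

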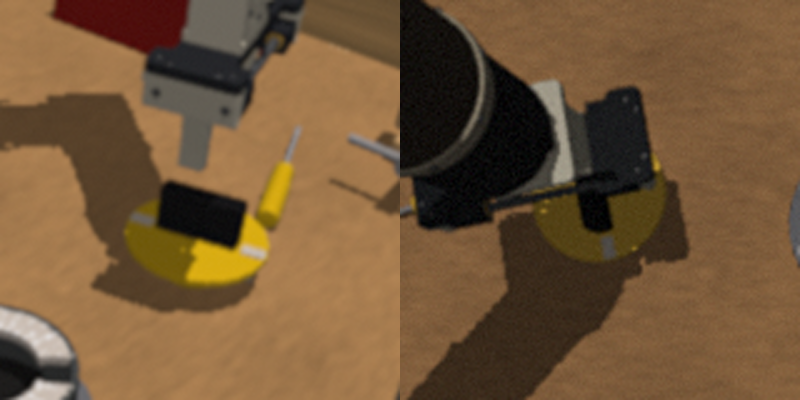

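```bash
python3 -m crank '[[0.04,0,0.001,0,0,0,1],[0.07,0,0.001,0,0,0,1],[0.085,0,0.001,0,0,0,1],[0.096,0,0.001,0,0,0,1],[0.096,0,0.001,0,0,0,1],[0.096,0,0.001,0,0,0,0],[0.096,0,0.001,0,0,0,0],[0.096,0,0.001,0,0,0,0],[0.096,0,0.001,0,0,0,0],[0.096,0,0.001,0,0,0,0]]' 40; python3 r.py 0 0 0 0 0 0 0 0
python3 - <<'E'
from h import *
save('scene','s2.png')
a=cv2.imread('pics/s2.png')[50:210,260:420]
cv2.imwrite('pics/c4.png',cv2.resize(a,(500,500),interpolation=2))
E
```

```text
t: 3.82
eef_pos: [0.5109, 0.2989, 0.0507]
ee_rot: [-0.855, 1.571, 0.943]
force: [-0.5, -0.0, 0.1]
width: 0.0434
[ 0.  0.  0. -0.]
3.825 [0.5109 0.2989 0.0507] 102.99594741509947 tilt 0.00684810202852721 [-0.5 -0.   0.1] 0.04335353096206214
```

View pics/c4.png

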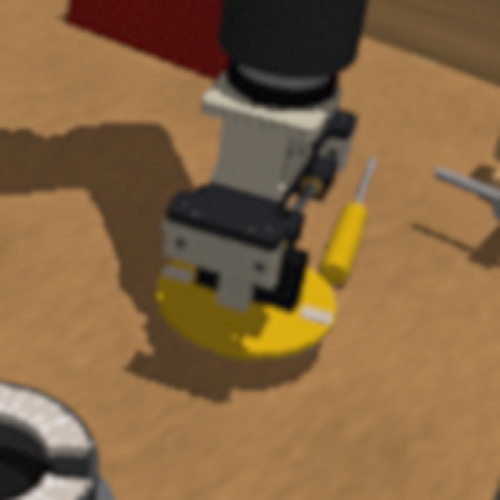

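```bash
python3 -m crank '[[0,0,0,0,0,0,0],[0,0,0,0,0,0,0],[0,0,0,0,0,0,0],[0,0,0,0,0,0,0],[0,0,0,0,0,0,0],[0,0,0,0,0,0,0],[0,0,0,0,0,0,0],[0,0,0,0,0,0,0]]' 40; python3 r.py 0 0 0 0 0 0 0 0
```

```text
t: 4.88
eef_pos: [0.5109, 0.2989, 0.0505]
ee_rot: [1.528, 1.571, -2.958]
force: [0.1, -0.9, -3.1]
width: 0.0195
[ 0.  0.  0. -0.]
4.875 [0.5109 0.2989 0.0505] 102.99737441717811 tilt 0.0024874636211012825 [ 0.1 -0.9 -3.1] 0.019549265149897153
```

```bash
python3 -m crank '[[-0.02,0,0,0,0,0,0],[-0.05,0,0,0,0,0,0],[-0.1,0,0,0,0,0,0],[-0.11,0,0,0,0,0,0],[-0.11,0,0,0,0,0,0],[-0.11,0,0,0,0,0,0]]' 40; python3 r.py .511 .2988 .1605 103 .491 .020 .1605 126
python3 - <<'E'
from h import *
save('scene','s3.png');save('top','t3.png')
a=cv2.imread('pics/s3.png')[30:190,260:420];b=cv2.imread('pics/t3.png')[130:290,60:220]
cv2.imwrite('pics/c5.png',np.hstack([cv2.resize(i,(400,400),interpolation=2) for i in(a,b)]))
E
```

```text
t: 5.62
eef_pos: [0.5101, 0.2982, 0.159]
ee_rot: [2.007, 1.568, -2.479]
force: [0.8, 0.6, -2.4]
width: 0.0197
[ 0.      0.0822 -0.2672 -0.4014]
5.625 [0.5101 0.2982 0.159 ] 102.97438537055163 tilt 0.14366948165398638 [ 0.8  0.6 -2.4] 0.019690396060828255
```

View pics/c5.png

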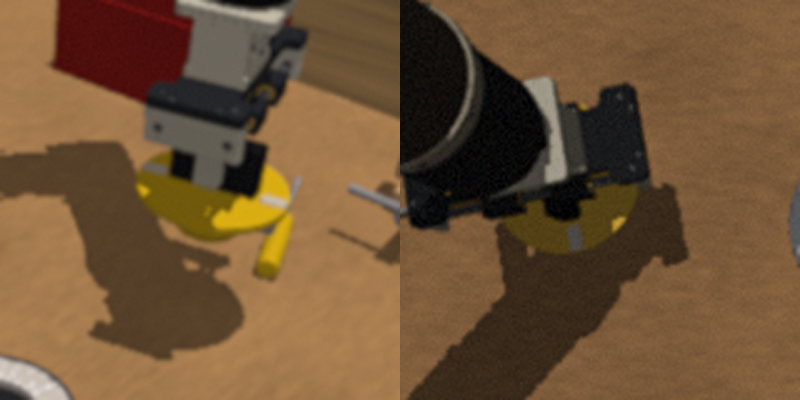

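```bash
python3 -m crank '[[0,0.082,-0.267,-0.4,0,0,0],[0,0.082,-0.267,-0.4,0,0,0],[0,0.082,-0.267,-0.4,0,0,0],[0,0.082,-0.267,-0.4,0,0,0],[0,0.082,-0.267,-0.4,0,0,0],[0,0.082,-0.267,-0.4,0,0,0],[0,0.082,-0.267,-0.4,0,0,0],[0,0.082,-0.267,-0.4,0,0,0]]' 40; python3 r.py .511 .2988 .1605 103 .491 .020 .1605 126
python3 - <<'E'
from h import *
save('scene','s4.png');save('top','t4.png')
a=cv2.imread('pics/s4.png')[100:260,180:340];b=cv2.imread('pics/t4.png')[130:290,170:330]
cv2.imwrite('pics/c6.png',np.hstack([cv2.resize(i,(400,400),interpolation=2) for i in(a,b)]))
E
```

```text
t: 6.72
eef_pos: [0.4911, 0.0209, 0.1602]
ee_rot: [1.285, 1.57, -2.799]
force: [-0.1, 0.1, -3.0]
width: 0.0198
[ 0.      0.0822 -0.2672 -0.4014]
6.725 [0.4911 0.0209 0.1602] 125.96517221811918 tilt 0.031242894437840597 [-0.1  0.1 -3. ] 0.019817763356569755
```

View pics/c6.png

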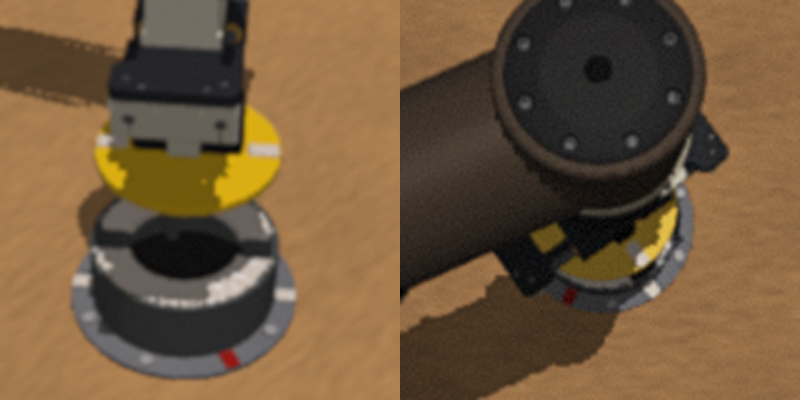

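```bash
python3 - <<'E'
from h import *
f=load('s4.png')
def g(a,b,z):
    P=[atz(f,x/2.5+180-.3,y/2.5+100-.3,z)[:2] for x,y in(a,b)]; d=P[0]-P[1]
    print((P[0]+P[1])/2,np.hypot(*d),np.degrees(np.arctan2(d[1],d[0]))%180)
g((96,143),(281,150),.1517)
g((80,281),(287,295),.004)
print([x for x in [0]])
E
```

```text
[0.49289146 0.02202262] 0.13368506807572347 38.41934358541525
[0.49081567 0.02003829] 0.1700906828227426 36.390693394423295
[0]
```

```bash
python3 -m crank '[[0.03,0.0015,0,0,0,0,0],[0.04,0.0015,0,0,0,0,0],[0.047,0.0015,0,0,0,0,0],[0.053,0.0015,0,0,0,0,0],[0.06,0.0015,0,0,0,0,0],[0.063,0.0015,0,0,0,0,0]]' 40; python3 r.py 0 0 0 0 0 0 0 0
python3 - <<'E'
from h import *
save('scene','s5.png')
a=cv2.imread('pics/s5.png')[100:260,180:340]
cv2.imwrite('pics/c7.png',cv2.resize(a,(500,500),interpolation=2))
E
```

```text
t: 7.58
eef_pos: [0.4898, 0.0193, 0.0973]
ee_rot: [1.297, 1.571, -2.789]
force: [1.0, 0.1, -1.4]
width: 0.0197
[ 0.  0.  0. -0.]
7.575 [0.4898 0.0193 0.0973] 125.90972853889104 tilt 0.011018613760244619 [ 1.   0.1 -1.4] 0.019731438800232624
```

View pics/c7.png

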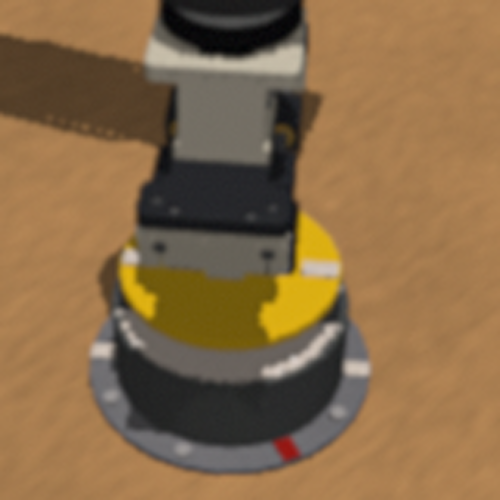

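```bash
python3 -m crank '[[0.004,0,0,0,0,0,0],[0.008,0,0,0,0,0,0],[0.012,0,0,0,0,0,0]]' 40; python3 -m crank '[[0.003,0,0,0,0,0,0],[0.006,0,0,0,0,0,0],[0.008,0,0,0,0,0,0]]'
```

```text
t: 8.0
eef_pos: [0.4899, 0.0194, 0.0854]
ee_rot: [-1.706, 1.571, 0.491]
force: [0.4, -0.3, -2.1]
width: 0.0197
t: 8.38
eef_pos: [0.4899, 0.0194, 0.0774]
ee_rot: [1.496, 1.571, -2.59]
force: [0.4, 0.3, -2.7]
width: 0.0199
```

```bash
python3 -m crank '[[0.0005,0,0,0,0,0,0],[0.001,0,0,0,0,0,0],[0.0015,0,0,0,0,0,0],[0.0015,0,0,0,0,0,0]]'; python3 -c "
from h import *
save('scene','s6.png')
a=cv2.imread('pics/s6.png')[100:260,180:340]
cv2.imwrite('pics/c8.png',cv2.resize(a,(500,500),interpolation=2))"
```

```text
t: 8.88
eef_pos: [0.49, 0.0194, 0.0763]
ee_rot: [-1.936, 1.571, 0.262]
force: [-0.3, -0.5, 0.8]
width: 0.0197
```

View pics/c8.png

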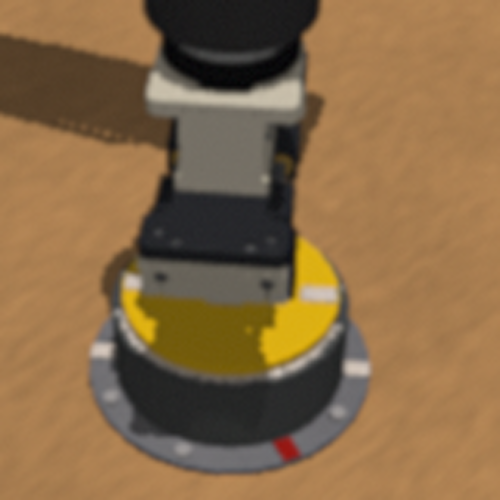

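```bash
python3 -m crank '[[0.0005,0,0,0.1,0,0,0],[0.0005,0,0,0.2,0,0,0],[0.0005,0,0,0.3,0,0,0],[0.0005,0,0,0.3,0,0,0]]'; python3 -c "
from h import *;s=get_state();print(s['force'],s['moment'])"
```

```text
t: 9.43
eef_pos: [0.4904, 0.0195, 0.0763]
ee_rot: [-1.723, 1.57, 0.174]
force: [-1.7, 0.2, 4.3]
width: 0.0195
[-1.6661824   0.23772599  4.31954293] [ 0.29054805  0.78267697 -0.1036694 ]
```

```bash
python3 -m crank '[[0,0,0,0.12,0,0,0],[0,0,0,0.24,0,0,0],[0,0,0,0.36,0,0,0],[0,0,0,0.48,0,0,0],[0,0,0,0.6,0,0,0],[0,0,0,0.68,0,0,0],[0,0,0,0.68,0,0,0]]'; python3 -c "
from h import *;s=get_state();print(s['force'],s['moment'])
save('scene','s7.png')
a=cv2.imread('pics/s7.png')[100:260,180:340]
cv2.imwrite('pics/c9.png',cv2.resize(a,(500,500),interpolation=2))"; python3 r.py 0 0 0 0 0 0 0 0
```

```text
t: 10.3
eef_pos: [0.4905, 0.0195, 0.0763]
ee_rot: [-1.016, 1.569, 0.202]
force: [0.3, -0.6, 5.2]
width: 0.0199
[ 0.32012463 -0.64054651  5.19131097] [ 0.0554891   0.52977887 -0.14378063]
[ 0.  0.  0. -0.]
10.35 [0.4906 0.0195 0.0763] 69.81783938999527 tilt 0.08757251119034812 [-0.3 -0.   5.4] 0.01997466328773711
```

View pics/c9.png

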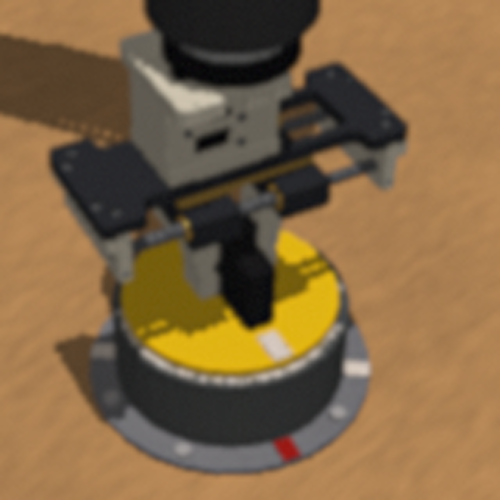

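Turned 56°, still free (strip at 275,345, near the red mark at 287,447). I'll take the last degrees to the stop.

```bash
python3 -m crank '[[0,0,0,0.035,0,0,0],[0,0,0,0.07,0,0,0],[0,0,0,0.09,0,0,0],[0,0,0,0.09,0,0,0]]'; python3 -c "
from h import *;s=get_state();print(s['force'],s['moment'])"; python3 r.py 0 0 0 0 0 0 0 0
```

```text
t: 10.85
eef_pos: [0.4906, 0.0195, 0.0763]
ee_rot: [-1.07, 1.569, 0.06]
force: [-0.5, -1.1, 5.6]
width: 0.02
[-0.50344138 -1.14625928  5.59724242] [-0.09480247  0.43080777  0.30821718]
[ 0.  0.  0. -0.]
10.85 [0.4906 0.0195 0.0763] 64.71351799569355 tilt 0.08335260678379146 [-0.5 -1.1  5.6] 0.01998362668165348
```

```bash
python3 -m crank '[[-0.0005,0,0,0,0,0,1],[-0.0005,0,0,0,0,0,1],[-0.0005,0,0,0,0,0,1],[-0.0005,0,0,0,0,0,1],[-0.0005,0,0,0,0,0,1],[-0.0005,0,0,0,0,0,1],[-0.0005,0,0,0,0,0,1],[-0.0005,0,0,0,0,0,1],[-0.0005,0,0,0,0,0,1]]'; python3 -c "
from h import *;s=get_state();print(s['force'],s['moment'])"
```

```text
t: 11.98
eef_pos: [0.4899, 0.0194, 0.076]
ee_rot: [1.307, 1.571, 2.435]
force: [0.2, -0.2, -0.8]
width: 0.0878
[ 0.18033457 -0.17327647 -0.83356135] [-0.00514671 -0.03680822 -0.01042021]
```

```bash
python3 -m crank '[[-0.03,0,0,0,0,0,1],[-0.08,0,0,0,0,0,1],[-0.14,0,0,0,0,0,1],[-0.16,0.03,0.06,0,0,0,1],[-0.16,0.06,0.12,0,0,0,1],[-0.16,0.1,0.2,0,0,0,1],[-0.16,0.1,0.2,0,0,0,1],[-0.16,0.1,0.2,0,0,0,1]]'; python3 -c "
from h import *
save('scene','s8.png');save('top','t8.png')
a=cv2.imread('pics/s8.png')[140:260,193:313];b=cv2.imread('pics/t8.png')[170:260,210:300]
cv2.imwrite('pics/c10.png',np.hstack([cv2.resize(i,(400,400),interpolation=2) for i in(a,b)]))"; python3 r.py 0 0 0 0 0 0 0 0
```

```text
t: 12.98
eef_pos: [0.485, 0.2454, 0.2356]
ee_rot: [2.7, 1.57, -2.453]
force: [-0.1, -0.3, -0.3]
width: 0.0874
[ 0.  0.  0. -0.]
13.075 [0.485  0.2431 0.2357] 64.66374633565955 tilt 0.04570791340524801 [ 0.2 -0.3 -0.5] 0.0877439266691973
```

View pics/c10.png

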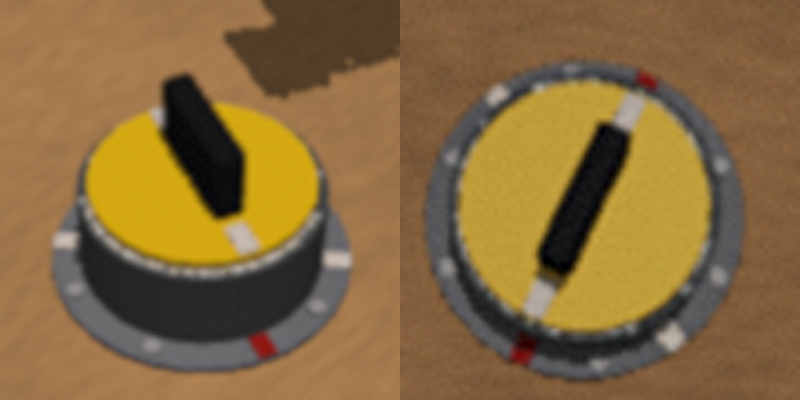

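View pics/t8.png

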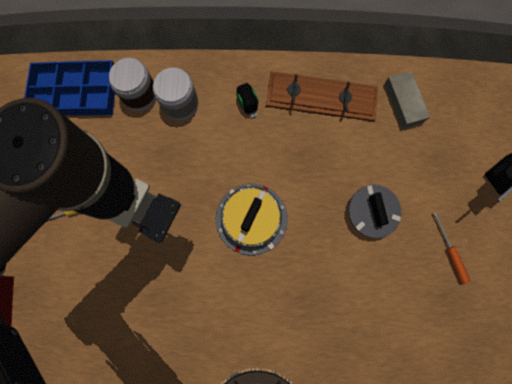

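```bash
python3 -c "
from m import *
f=load('t8.png');im,H,S,V=mask('t8.png',0)
m=np.zeros(H.shape,np.uint8);m[180:260,212:292]=((H>20)&(H<35)&(S>120)&(V>80))[180:260,212:292]
p=np.vstack(cv2.findContours(m,0,1)[0]);h=cv2.convexHull(p)[:,0]
print(circ(np.array([atz(f,u,v,.068) for u,v in h])))
k=400/90;P=[atz(f,x/k+210-.4,y/k+170-.4,.068) for x,y in((232,100),(137,308))];d=P[0]-P[1];print(np.degrees(np.arctan2(d[1],d[0])))
job_done()"
```

```text
(array([0.49067446, 0.02018594, 0.06748459]), np.float64(0.0004509353116238579))
-23.620626110392664
the job is handed in; nothing more can be done
```

The yellow cap is in the port, pushed fully down and twisted clockwise to the stop. I let go, backed the arm off and handed the job in at about 13 s.

**How it went:** I gripped the cap by its bar and set the lugs in the slots. It went down until I felt light contact. The turn reached about 61° by the wrist, where a turning moment of about 0.3 N m showed it was at the stop.

**Last checks:**
- **Position:** in the top view the cap's centre is at (0.4907, 0.0202) m and the port's at (0.491, 0.020) m, so they agree to within about 1 mm.
- **Turn:** the bar lies at about -23.6°. The slots are at about 36°, so it has turned roughly 60°, and the white strips line up with the red marks.
- **Seating:** both pictures show the flange lying flat on the collar, and the tool height at contact matched the expected full depth. I did not measure the cap's height or tilt separately after letting go.
- **Grey cap:** it looks unmoved in the top view. The arm touches nothing.

**One disagreement:** with the cap held above the port, the side camera put its centre nearly 3 mm off along the bar. I shifted it by 1.5 mm before lowering, and it went in without resistance.

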